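# Set the feed dial, refit the purge knob on its D-shaft and hold it pressed

## Robot

A 6-joint arm with a two-finger parallel gripper is mounted at the origin on the work surface. World frame = base frame: x ahead of the robot, y to its left, z up, the work surface at z = 0. Lengths are in m, angles in rad, forces in N, time in s.
With the tool pointing down it reaches from about 0.4 to 0.825 m from the base axis. Payload 7 kg.
Tool frame: the origin (TCP) lies midway between the tips of the shut fingers; the grasp point (between the pads) lies 19 mm behind it; z points along the fingers, y is the line along which they close (so a half turn about z gives the same grasp; the last joint's range is limited). The gripper opens to 88 mm and grips with 3 to 60 N. Pads are 19 mm wide; open, the fingers measure 130 mm over their backs; the gripper's body (78 mm by 193 mm) begins 47 mm behind the grasp point.
Start: joints at [1.502, 0.359, 0.012, 0, -1.224, -0.288], TCP at [0.236, 0.632, 0.227] pointing down, gripper open.
Joint ranges: [-3.07, 3.07], [-1.43, 2.12], [-1.02, 1.25], [-3.03, 1.67], [-3.05, -0], [-3.03, 3.03]. Speed limits (rad/s): [2.39, 2.39, 3.01, 3.14, 3.14, 3.14].

## Interface

Orientations are given as [roll, pitch, yaw] about the fixed x, y, z axes, in that order (R = Rz(yaw) Ry(pitch) Rx(roll)).
In Python, from station import arm gives the robot as it stands. The module is installed in compiled form; this text tells all that it offers.
- The arm moves only by the tool carry_out, never from a script. Its argument "commands" is a list of rows, each a list of 4 numbers: the shift along the world's x, y, z in units of 50 mm (1.0 is 50 mm), then the turn about the world's z in units of 6 degrees (1.0 is 6 degrees). A call has exactly 10 rows; each row is the pose to reach, as a shift and turn from the pose commanded when the call began; what a row does not reach only later rows make up. A row lasts 1/8 s, in which the tool goes at most 62.5 mm and 10.7 degrees, less where a joint would pass 70% of its speed; a pose out of reach is approached as far as the arm can. A call with a gripper value outside its range is refused whole. "claw" is the closure, from 0 (fully open) to 1 (shut), set as the call begins (left out, the last holds). The fingers move at their own pace and stop on an object; "force" is the grip in N (left out, the last holds). Time passes only in rows, so rows that repeat a pose let the fingers close, or fill a call up. It gives the time, the measured TCP pose, the force, the opening and the grip force at its end, in the units of the state.
- arm.get_state(): the state, without advancing time (a new reading comes with each control period).
- arm.grab_frame(name): name is "scene" or "side" or "wrist"; returns a dict with "pixels" (420x560x3 uint8, red, green, blue), "fx", "fy", "cx", "cy" (pixels), "eye" and "orientation" of the camera in the world. Camera axes: x right, y down, z forward; pixel columns grow to the right and rows downward; lengths in m; the calibration is good to about 2 mm. A picture is of the moment at which its call begins. There is no depth.
- arm.job_done(): hands the job in; it is judged then, once.
Trained networks look in a picture, given as the dict that the camera call returned (one of the last four; its "shot" number tells which), for a name from the list of things; names that differ only in an ending like _2 or _b are one class to them, and where a whole thing is asked for, a point or a joint stands for the part that bears it (a point fixed in the world has none). Each returns a list of dicts, best first, with "conf" (0 to 1); they miss things now and then, are a little off and sometimes report something else, mostly with a low value. They report only what shows in the picture. A call takes as long as a camera call. They do not tell look-alikes from the thing itself.
- arm.regions_of(picture, query): "pixels" (420x560 bool, what is visible of it) and "uv" ([column, row] in pixels, amid what is visible of it).
- arm.mark_of(picture, query): "uv" ([column, row] in pixels: a listed point, or the origin of a listed thing).
The state is a dict: "t": time; "q": joint angles; "qd": joint speeds; "joint_efforts": joint torques, N m; "eef_pos": TCP position; "ee_rot": TCP orientation; "force": force on the tool from outside, world axes, zero at the start; "moment": the same for the moment, N m; "width": finger opening in m; "gripper_force": force on a finger pad.
Only numpy, scipy, OpenCV 4.12 (cv2) and the standard library are available. Lean on these libraries where they do the work, as an engineer would, in place of code of your own. Each camera call takes 0.05 s, during which the arm holds its last target. There are 200 camera calls.

## Task

Get the tablet counter ready to purge: turn the feed dial on its deck until its pointed nose lines up with the one long mark on its scale. Then pick up the loose knob from the bench, turn it so that its D-shaped bore matches the bare D-shaft on the deck, push it fully home on the shaft and press the shaft down to the bottom of its spring travel. Finish with the gripper still on the knob, holding it pressed down, and leave the cup, bottles and forceps where they are.

Things in the scene. Friction and masses are not known exactly. Their poses are not given: they have to be found in the camera images.
- counter: grey benchtop tablet counter, fixed. Origin under it on the bench; its z is up. Control deck: x -120 to 120, y -220 to 70 mm, top at z = 100 mm. Feed tower: y 70 to 220 mm, 180 mm high, with a steel funnel on top (128 mm across, up to 248 mm, centred at x 10, y 145 mm) and a steel drop chute on its -x face, reaching to x = -173 mm, 80 mm above the bench
- dial (a joint): angle of the feed dial (rad), a black pointer knob on a round aluminium scale plate on the deck, its axis vertical at x -20, y -25 mm of the counter. Grows counterclockwise seen from above; 0 when its nose points along the counter's +x, 0.6 when the nose is at the long mark. It turns without end, with 0.05 N m friction, and stays where it is left
- dial_grip (a point): on the dial's axis, 27 mm above its skirt's underside, half way up its bar grip; x axis along the nose, z up. The dial: round skirt 44 mm across and 12 mm high, on it a bar grip 14 mm wide, 26 mm high, from 22 mm behind the axis to 19 mm ahead, then tapering to the nose's tip 30 mm ahead; a white line along the top of the nose
- long_mark (a point): middle of the one long, broad black mark (14 by 4 mm) on the dial's scale plate, 40 mm from the dial's axis; the other seven marks are short and thin (6 by 2 mm)
- plunger (a joint): how far the D-shaft is pressed down (m): 0 up, 0.006 at the bottom stop. A spring pushes it up with 4.5 N at 0 and 10 N at the stop. The shaft does not turn
- shaft_tip (a point): centre of the top end of the bare steel D-shaft, 24 mm proud of a round aluminium plate (84 mm across, 4 mm thick) on the deck at x -20, y -150 mm of the counter. x axis: the way its flat faces (a black mark on the plate lies on that side; it differs from case to case), z up. Shaft 16 mm in diameter, flat 4 mm from the axis, the top 2.5 mm tapered
- knob: loose black pointer knob, 40 to 85 g, bore down on the bench. Origin: centre of its underside, z up, x along its nose. D-bore from below 16 mm deep, 18.5 mm across, its flat 5.25 mm from the axis on the nose's side: the nose must point the way the shaft's flat faces, within 8 degrees. Fully home, the shaft's end meets the bore's floor, the origin 16 mm below shaft_tip
- knob_nose (a point): tip of the loose knob's nose, 30 mm ahead of its axis, 33 mm above its underside; axes as the knob's. The knob: skirt 46 mm across, 20 mm high; on it a bar grip 14 mm wide, 26 mm high (top at 46 mm), from 22 mm behind the axis to 19 mm ahead, then tapering to the nose; a white line along the top of the nose
- cup: green dosing cup, 48 mm across and 42 mm high, loose, under the drop chute; leave it alone. Origin: centre of its underside
- bottle_a: white plastic bottle, 58 mm across and 100 mm high, loose; leave it alone. Origin: centre of its underside
- bottle_b: a second white plastic bottle of the same size, loose; leave it alone. Origin: centre of its underside
- forceps: steel pill forceps, 145 mm long, 8 mm high, lying on the bench, loose; leave them alone. Origin: middle of their underside, x axis towards the tips
Not all that is in view belongs to the job. Of the things like the knob, leave any that is orange; of the rest the larger one is meant.

How it is judged:
On the way, in this order (a step that is already met when the one before it is completed fails the run):
1. the dial's nose is at the long mark and the dial is let go, the knob not yet on the shaft (value of joint dial between 0.5 and 0.7 rad and contact force between the fingers and dial below 0.1 N and horizontal distance between knob and shaft_tip above 0.05 m), for 0.2 s.
2. the knob is lifted clear of the bench (height (world z) of knob above 0.05 m and contact force between the fingers and knob above 1 N), for 0.1 s.
At the end, for the whole second after the job is handed in: Dial joint 0.5 to 0.7; knob on the D-shaft within 3 mm of its axis, tilt under 0.12 rad, nose within 0.25 rad of the flat's side, underside 14 mm or more below the shaft's end; shaft pressed in over 4.5 of 6 mm; fingers bear on the knob with over 2 N, all through the last second (value of joint dial between 0.5 and 0.7 rad and horizontal distance between knob and shaft_tip below 0.003 m and z of knob in the frame of shaft_tip below -0.014 m and angle between the x axis of knob and the x axis of shaft_tip, either way round below 0.25 rad and x of knob_nose in the frame of shaft_tip above 0.02 m and angle between knob's own z axis and vertical below 0.12 rad and value of joint plunger above 0.0045 m and contact force between the fingers and knob above 2 N); the arm keeps its last pose, push and grip.
It fails at once if cup, bottles or forceps shifted by more than 30 mm or a bottle or the cup tipped (distance of any of cup, bottle_a, bottle_b, forceps from where it was at the start of the episode above 0.03 m or angle between any of cup, bottle_a, bottle_b's own z axis and vertical above 0.5 rad).
It also fails if it takes over 58 s, if anything falls off the work surface, if the arm or the gripper's body presses on something with over 40 N, if the wrist force passes 120 N, or if a joint passes its speed limit or range.

## Working session

There is one attempt and no reset: what is moved stays moved. The work goes in short steps, Python scripts to look and compute and a tool call to move; the robot and the scene stay as the last step left them, time stands still between calls to the robot, and variables do not carry over. Pictures are saved under pics/ and viewed, at most 10 in all, crops included, and the job is handed in when it is done.

Besides the shell and the picture viewer there is one more tool, called after ">>>" as name(argument=value, ...) on one line, values as JSON. carry_out: Moves the arm, as the interface text tells. Its arguments: {"type":"object","properties":{"commands":{"type":"array","items":{"type":"array","items":{"type":"number"}}},"claw":{"type":"number"},"force":{"type":"number"}},"required":["commands"]}

```bash
mkdir -p pics; cat > h.py <<'E'
import numpy as np, cv2
from station import arm
from scipy.spatial.transform import Rotation as Rn
def R(p):
    o=np.array(p["orientation"],float)
    if o.shape==(3,3): return o
    return (Rn.from_euler('xyz',o) if o.size==3 else Rn.from_quat(o)).as_matrix()
def ray(p,uv):
    d=np.array([(uv[0]-p["cx"])/p["fx"],(uv[1]-p["cy"])/p["fy"],1.]); return np.array(p["eye"]),R(p)@d
def atz(p,uv,z):
    e,d=ray(p,uv); return e+d*(z-e[2])/d[2]
def proj(p,X):
    c=R(p).T@(np.array(X)-p["eye"]); return np.array([p["fx"]*c[0]/c[2]+p["cx"],p["fy"]*c[1]/c[2]+p["cy"]])
def tri(obs):
    A=np.zeros((3,3));b=np.zeros(3)
    for p,uv in obs:
        e,d=ray(p,uv);d=d/np.linalg.norm(d);M=np.eye(3)-np.outer(d,d);A+=M;b+=M@e
    return np.linalg.solve(A,b)
def save(p,n,crop=None,s=1):
    im=p["pixels"][...,::-1]
    if crop: im=im[crop[1]:crop[3],crop[0]:crop[2]]
    cv2.imwrite("pics/"+n,cv2.resize(im,None,fx=s,fy=s,interpolation=cv2.INTER_CUBIC))
E
cat > a.py <<'E'
from h import *
np.set_printoptions(precision=3,suppress=True)
P={n:arm.grab_frame(n) for n in("scene","side","wrist")}
for n,p in P.items():
    save(p,n+"0.png"); print(n,p["eye"],p["orientation"],p["fx"])
    for q in("counter","dial_grip","long_mark","shaft_tip","knob","knob_nose","cup","bottle_a","forceps"):
        z={"counter":0,"dial_grip":.131,"long_mark":.104,"shaft_tip":.128,"knob_nose":.033}.get(q,0)
        print(q,[(np.round(m["uv"],0),round(m["conf"],2),atz(p,m["uv"],z)[:2]) for m in arm.mark_of(p,q)][:4])
print(arm.get_state())
im=np.hstack([P["scene"]["pixels"],P["side"]["pixels"]])[...,::-1]
E
python3 a.py
```

```text
scene [ 1.446 -0.076  1.259] [-2.481 -0.01   1.526] 524.3598324930259
counter [(array([335., 236.]), 0.63, array([0.577, 0.149]))]
dial_grip [(array([330., 207.]), 0.59, array([0.569, 0.124]))]
long_mark [(array([342., 217.]), 0.84, array([0.586, 0.157]))]
shaft_tip [(array([289., 212.]), 0.61, array([0.58 , 0.009])), (array([150., 293.]), 0.19, array([ 0.815, -0.341]))]
knob [(array([172., 198.]), 0.69, array([ 0.416, -0.339])), (array([174., 220.]), 0.61, array([ 0.5  , -0.325])), (array([183., 244.]), 0.57, array([ 0.587, -0.294]))]
knob_nose [(array([169., 183.]), 0.8, array([ 0.383, -0.345])), (array([179., 228.]), 0.7, array([ 0.552, -0.303])), (array([172., 219.]), 0.59, array([ 0.521, -0.323]))]
cup []
bottle_a [(array([151., 293.]), 0.77, array([ 0.744, -0.37 ])), (array([206., 296.]), 0.72, array([ 0.759, -0.221]))]
forceps [(array([210., 181.]), 0.41, array([ 0.35 , -0.223]))]
side [ 0.443 -0.753  0.753] [-2.275 -0.018 -0.155] 448.36685509691966
counter [(array([270., 204.]), 0.67, array([0.583, 0.146]))]
dial_grip [(array([261., 168.]), 0.73, array([0.557, 0.125]))]
long_
[... 812 characters left out ...]
]), 0.82, array([ 0.744, -0.387]))]
forceps [(array([178., 335.]), 0.66, array([ 0.347, -0.227]))]
wrist [0.313 0.605 0.386] [ 2.825 -0.001 -1.928] 322.34879453135096
counter []
dial_grip []
long_mark []
shaft_tip []
knob []
knob_nose []
cup []
bottle_a []
forceps []
{'t': 1.5, 'q': array([ 1.502,  0.359,  0.012, -0.   , -1.224, -0.288]), 'qd': array([ 0.   , -0.001, -0.001, -0.   , -0.002,  0.   ]), 'joint_efforts': array([  0.   , -58.237,  29.33 ,   7.003,   0.012,  -0.   ]), 'eef_pos': array([0.236, 0.632, 0.227]), 'ee_rot': array([ 3.142, -0.   , -0.357]), 'force': array([0.572, 0.105, 0.633]), 'moment': array([-0.011, -0.009,  0.   ]), 'gripper_force': 0.0, 'width': 0.0875150756436552}
```

View pics/scene0.png

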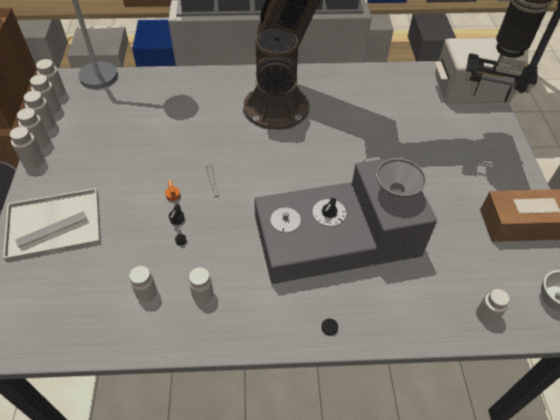

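```bash
python3 -c "
import cv2
a=cv2.imread('pics/side0.png');cv2.imwrite('pics/sidecrop.png',cv2.resize(a[130:420,160:420],None,fx=2.06,fy=2.06,interpolation=2))"
```

```text
(no output)
```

View pics/sidecrop.png

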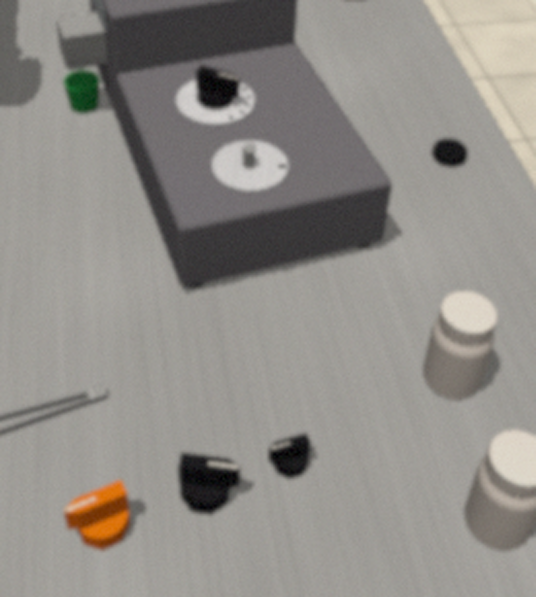

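The side crop shows three knob-like things on the bench. The side-view pixels are orange (206,387), black large (257,366) and black small (300,351). The large black one fits, since the orange is excluded and it is bigger than the other black one. I'll confirm it up close with the wrist camera. The dial is at (263,172), the bare shaft at (281,206), and its plate mark is to the right at (297,210). First I'll look at the deck from above.

>>> carry_out(commands=[[0,0,1.2,0],[0.3,-0.6,2.4,0.5],[1.1,-1.7,2.5,1],[1.9,-2.9,2.5,1.5],[2.7,-4.1,2.5,2],[3.5,-5.3,2.5,2.5],[4.3,-6.5,2.5,3],[5.1,-7.7,2.5,3.4],[5.9,-8.9,2.5,3.4],[6.6,-10.1,2.5,3.4]], claw=0.35)

```text
t: 2.75
eef_pos: [0.5276, 0.1883, 0.3519]
ee_rot: [-3.141, -0.001, -0.0]
force: [1.7, 0.5, -0.1]
width: 0.057
gripper_force: 0.0
```

>>> carry_out(commands=[[0.3,-0.6,0,0],[0.6,-1.1,0,0],[0.6,-1.1,0,0],[0.6,-1.1,0,0],[0.6,-1.1,0,0],[0.6,-1.1,0,0],[0.6,-1.1,0,0],[0.6,-1.1,0,0],[0.6,-1.1,0,0],[0.6,-1.1,0,0]])

```text
t: 4.0
eef_pos: [0.5568, 0.135, 0.3515]
ee_rot: [3.142, 0.0, -0.001]
force: [0.1, -0.5, 0.7]
width: 0.0573
gripper_force: 0.0
```

```bash
cat > b.py <<'E'
from h import *
np.set_printoptions(precision=4,suppress=True)
p=arm.grab_frame("wrist"); save(p,"w1.png"); print(p["eye"],p["orientation"])
np.save("w1.npy",p,allow_pickle=True)
for q,z in(("dial_grip",.131),("long_mark",.104),("shaft_tip",.128)):
    print(q,[(np.round(m["uv"],0),round(m["conf"],2),atz(p,m["uv"],z)[:2]) for m in arm.mark_of(p,q)][:3])
s=arm.get_state();print(s["t"],s["eef_pos"],s["ee_rot"],s["width"])
E
python3 b.py
```

```text
[0.6397 0.137  0.5117] [ 2.8247  0.0007 -1.5717]
dial_grip [(array([286., 166.]), 0.58, array([0.563 , 0.1268]))]
long_mark [(array([264., 141.]), 0.86, array([0.5887, 0.1546]))]
shaft_tip [(array([270., 143.]), 0.57, array([0.59  , 0.1457])), (array([394., 150.]), 0.54, array([ 0.5815, -0.0012]))]
4.2 [0.5568 0.135  0.3516] [-3.1416 -0.0001 -0.0009] 0.056831368568478834
```

View pics/w1.png

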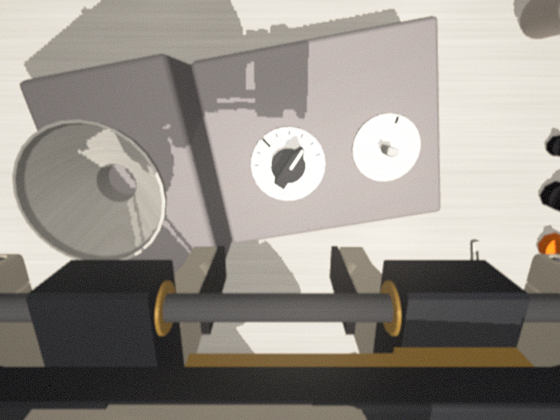

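The wrist view shows the dial at (288,163), with its white nose line running up-right to about (303,150). The long mark is at (265,142). The shaft is at (390,150), with its plate mark at (397,119). I'll enlarge this and measure.

```bash
cat > c.py <<'E'
from h import *
np.set_printoptions(precision=4,suppress=True)
p=np.load("w1.npy",allow_pickle=True).item()
g=cv2.cvtColor(p["pixels"],cv2.COLOR_RGB2GRAY)
save(p,"w1c.png",(235,105,435,225),4)
for name,(x0,y0,x1,y1) in dict(dial=(240,115,335,210),shaft=(345,105,428,190)).items():
    m=np.zeros_like(g); m[y0:y1,x0:x1]=(g[y0:y1,x0:x1]>205)*255
    c=max(cv2.findContours(m,0,2)[0],key=cv2.contourArea)
    h=cv2.convexHull(c)[:,0,:]
    W=np.array([atz(p,u,.104)[:2] for u in h])
    (cx,cy),r=cv2.minEnclosingCircle(W.astype(np.float32)); A=np.c_[2*W,np.ones(len(W))]
    s=np.linalg.lstsq(A,(W**2).sum(1),rcond=None)[0]
    print(name,s[:2],np.sqrt(s[2]+s[:2]@s[:2]),(cx,cy),r)
print("long",atz(p,(265,142),.104)[:2],"shaftmark",atz(p,(397,119.5),.104)[:2],"line",atz(p,(303,150),.142)[:2],atz(p,(291,168),.142)[:2])
E
python3 c.py
```

```text
dial [0.5588 0.1242] 0.04842226206956936 (0.5587421655654907, 0.12415123730897903) 0.04891466721892357
shaft [0.58   0.0004] 0.043159739482894525 (0.5801790952682495, 0.00031817943090572953) 0.04379402473568916
long [0.5879 0.153 ] shaftmark [ 0.615  -0.0091] line [0.5836 0.1081] [0.5627 0.1216]
```

View pics/w1c.png

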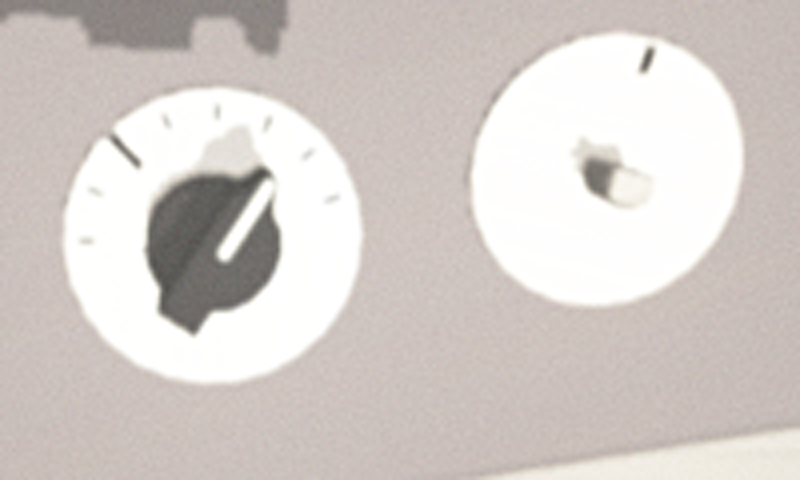

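>>> carry_out(commands=[[0.02,-0.1,-0.7,-1.5],[0.04,-0.22,-1.6,-3],[0.04,-0.22,-2.5,-4.3],[0.04,-0.22,-3.2,-5.3],[0.04,-0.22,-3.8,-5.3],[0.04,-0.22,-4.3,-5.3],[0.04,-0.22,-4.6,-5.3],[0.04,-0.22,-4.6,-5.3],[0.04,-0.22,-4.6,-5.3],[0.04,-0.22,-4.6,-5.3]])

```text
t: 5.45
eef_pos: [0.5594, 0.1243, 0.1227]
ee_rot: [-3.14, -0.001, -0.556]
force: [-0.7, 0.1, -0.8]
width: 0.057
gripper_force: 0.0
```

>>> carry_out(commands=[[0,0,0,0],[0,0,0,0],[0,0,0,0],[0,0,0,0],[0,0,0,0],[0,0,0,0],[0,0,0,0],[0,0,0,0],[0,0,0,0],[0,0,0,0]], claw=1, force=20)

```text
t: 6.7
eef_pos: [0.5588, 0.1241, 0.1215]
ee_rot: [-3.141, -0.0, -0.556]
force: [0.3, 0.9, -0.8]
width: 0.0139
gripper_force: 20.0
```

>>> carry_out(commands=[[0,0,0,1.5],[0,0,0,3],[0,0,0,4.5],[0,0,0,6],[0,0,0,7.5],[0,0,0,9],[0,0,0,10.5],[0,0,0,12],[0,0,0,12.7],[0,0,0,12.7]])

```text
t: 7.95
eef_pos: [0.5592, 0.1201, 0.1216]
ee_rot: [3.138, 0.004, 0.775]
force: [7.0, -16.8, -2.1]
width: 0.0137
gripper_force: 20.0
```

>>> carry_out(commands=[[0,0,0,0],[0,0,0,0],[0,0,0,0],[0,0,0,0],[0,0,0.4,0],[0,0,1.2,0],[0,0,2.2,0],[0,0,3.2,0],[0,0,4.2,0],[0,0,4.6,0]], claw=0.35)

```text
t: 9.2
eef_pos: [0.5595, 0.1245, 0.3553]
ee_rot: [3.14, -0.005, 0.775]
force: [-0.2, 0.6, -1.5]
width: 0.0571
gripper_force: 0.0
```

```bash
cat > d.py <<'E'
from h import *
s=arm.get_state();print(s["t"],s["eef_pos"],s["ee_rot"],s["width"])
p=arm.grab_frame("wrist"); np.save("w2.npy",p,allow_pickle=True)
u,v=proj(p,[.5588,.1242,.12]); print(u,v)
u,v=int(np.clip(u,60,500)),int(np.clip(v,60,360)); save(p,"w2c.png",(u-60,v-60,u+60,v+60),4); print(u,v)
E
python3 d.py
```

```text
9.2 [0.55951577 0.12449805 0.35531302] [ 3.13985526 -0.00481015  0.77470212] 0.057142548337058355
279.5600304465182 171.71047267517412
279 171
```

View pics/w2c.png

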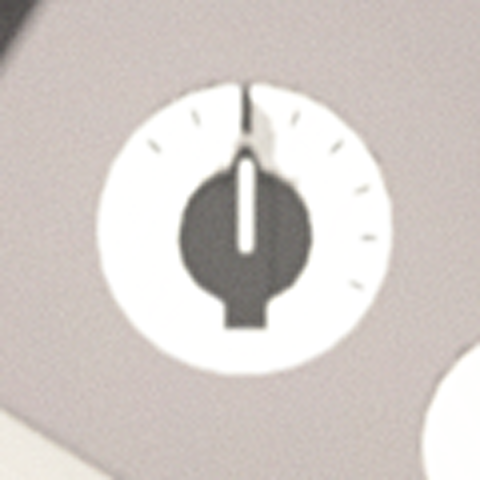

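Up close, the white line on the nose (245,160) is in line with the long mark (245,105), so the dial is set and released. Next I'll go over to the knobs.

>>> carry_out(commands=[[-0.1,-0.6,0,-1],[-0.3,-1.6,0,-2.3],[-0.5,-2.7,0,-3.6],[-0.7,-3.8,0,-4.9],[-0.8,-4.9,-0.3,-6.2],[-0.9,-6,-0.8,-7.5],[-1,-7.1,-1.3,-8.8],[-1.1,-8,-1.7,-9.9],[-1.2,-8.6,-2,-9.9],[-1.2,-8.7,-2.1,-9.9]])

```text
t: 10.5
eef_pos: [0.4976, -0.3122, 0.2447]
ee_rot: [-3.141, 0.003, -0.265]
force: [0.1, 0.3, 1.0]
width: 0.0571
gripper_force: 0.0
```

>>> carry_out(commands=[[0,0,0,0],[0,0,0,0],[0,0,0,0],[0,0,0,0],[0,0,0,0],[0,0,0,0],[0,0,0,0],[0,0,0,0],[0,0,0,0],[0,0,0,0]])

```text
t: 11.75
eef_pos: [0.4988, -0.311, 0.2465]
ee_rot: [-3.142, 0.0, -0.263]
force: [0.2, -0.4, 0.5]
width: 0.0573
gripper_force: 0.0
```

```bash
cat > e.py <<'E'
from h import *
np.set_printoptions(precision=4,suppress=True)
s=arm.get_state();print(s["t"],s["eef_pos"],s["ee_rot"],s["width"])
p=arm.grab_frame("wrist"); np.save("w3.npy",p,allow_pickle=True)
for q,z in(("knob",0),("knob_nose",.033)):
    print(q,[(np.round(m["uv"],0),round(m["conf"],2),atz(p,m["uv"],z)[:2]) for m in arm.mark_of(p,q)][:4])
for r in arm.regions_of(p,"knob")[:3]:
    x,y,w,h=cv2.boundingRect(r["pixels"].astype(np.uint8)); print(round(r["conf"],2),x,y,w,h,p["pixels"][r["pixels"]].mean(0))
save(p,"w3.png")
E
python3 e.py
```

```text
11.75 [ 0.4988 -0.311   0.2465] [-3.1416  0.     -0.2626] 0.05728711164645171
knob [(array([286., 173.]), 0.85, array([ 0.4885, -0.3173])), (array([254., 111.]), 0.84, array([ 0.5719, -0.2996])), (array([314., 231.]), 0.64, array([ 0.3994, -0.3344]))]
knob_nose [(array([327., 261.]), 0.78, array([ 0.369 , -0.3406])), (array([288., 150.]), 0.77, array([ 0.5211, -0.3279])), (array([261., 130.]), 0.59, array([ 0.5511, -0.3039]))]
0.97 267 152 37 48 [86.3639 83.1001 79.3739]
0.83 298 217 36 47 [211.9523 135.6043  66.1924]
```

View pics/w3.png

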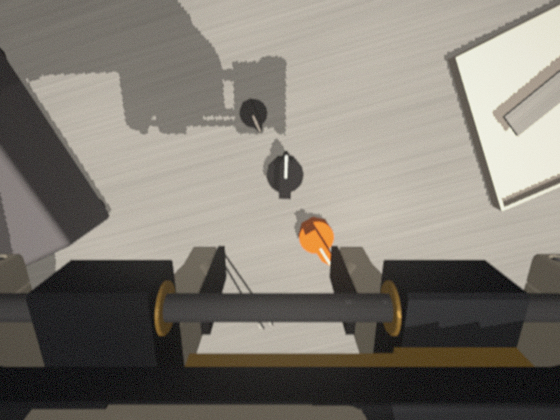

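Three candidates show here: small black (253,113), large black (285,175) and orange (316,237). The large black one (37 px wide against about 26 px) is the one meant. An enlarged crop will confirm it.

```bash
cat > f.py <<'E'
from h import *
np.set_printoptions(precision=4,suppress=True)
p=np.load("w3.npy",allow_pickle=True).item()
save(p,"w3c.png",(215,85,355,265),3.3)
g=cv2.cvtColor(p["pixels"],cv2.COLOR_RGB2GRAY)[140:205,262:310]
_,m=cv2.threshold(g,110,255,1); 
c=max(cv2.findContours(m,0,1)[0],key=cv2.contourArea)[:,0,:]+[262,140]
# extremes in world at bar top
print("bbox",c.min(0),c.max(0))
X=lambda u,v,z:atz(p,(u,v),z)[:2]
print("back",X(285,c[:,1].max(),.046),"L/R of skirt z.02",X(c[:,0].min(),176,.02),X(c[:,0].max(),176,.02))
w=np.argwhere(g>200)+[140,262]; w=w[(abs(w[:,1]-286)<6)&(w[:,0]>148)&(w[:,0]<182)]
f=cv2.fitLine(w[:,::-1].astype(np.float32),2,0,.01,.01).ravel(); print("line",f,w.min(0),w.max(0))
a,b=X(f[2]-f[0]*10,f[3]-f[1]*10,.046),X(f[2]+f[0]*10,f[3]+f[1]*10,.046);print(a,b,np.arctan2(*(b-a)[::-1]),np.arctan2(*(a-b)[::-1]))
for ori in((.4885,-.3173),):
  print([proj(p,(*ori,z)) for z in(0,.02,.046)])
E
python3 f.py
```

```text
bbox [266 151] [302 198]
back [ 0.4695 -0.3105] L/R of skirt z.02 [ 0.4951 -0.2937] [ 0.4836 -0.3363]
line [  0.0221  -0.9998 285.625  165.8333] [156 285] [177 287]
[ 0.4951 -0.3177] [ 0.5172 -0.3239] -0.276673142359734 2.864919511230059
[array([285.5933, 172.5867]), array([285.9777, 176.1524]), array([286.5363, 181.334 ])]
```

View pics/w3c.png

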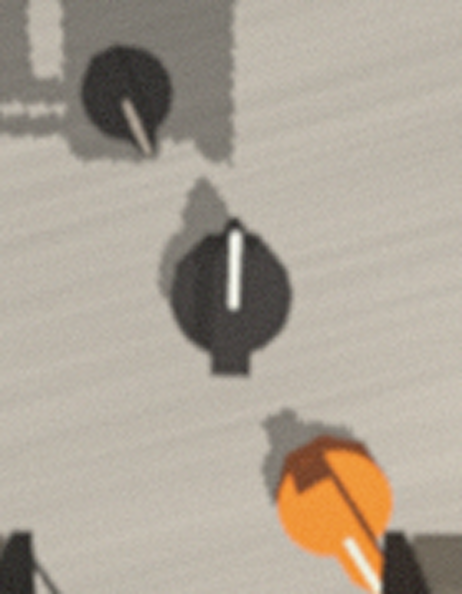

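The crop confirms it: the large black knob is centred at crop (231,295), nose up, and it is bigger than the black one at (127,92). The third one is orange. Grasping the large black knob.

>>> carry_out(commands=[[-0.1,-0.05,-0.6,0],[-0.18,-0.1,-1.5,0],[-0.18,-0.1,-2.4,0],[-0.18,-0.1,-3.2,0],[-0.18,-0.1,-3.8,0],[-0.18,-0.1,-4.2,0],[-0.18,-0.1,-4.4,0],[-0.18,-0.1,-4.42,0],[-0.18,-0.1,-4.42,0],[-0.18,-0.1,-4.42,0]])

```text
t: 13.2
eef_pos: [0.4903, -0.3161, 0.0265]
ee_rot: [3.142, -0.002, -0.262]
force: [-0.8, -0.4, 0.2]
width: 0.0568
gripper_force: 0.0
```

>>> carry_out(commands=[[0,0,0,0],[0,0,0,0],[0,0,0,0],[0,0,0,0],[0,0,0,0],[0,0,0,0],[0,0,0,0],[0,0,0,0],[0,0,0,0],[0,0,0,0]], claw=1, force=45)

```text
t: 14.45
eef_pos: [0.4898, -0.3159, 0.0255]
ee_rot: [-3.142, 0.0, -0.263]
force: [0.7, -0.9, -0.0]
width: 0.0138
gripper_force: 45.0
```

>>> carry_out(commands=[[0,0,0.6,0],[0,0,1.6,0],[0.2,0.6,2.5,0],[0.4,1.5,3.2,0],[0.7,2.5,3.3,0],[1,3.5,3.3,0],[1.3,4.5,3.3,0],[1.55,5.5,3.3,0],[1.75,6.1,3.3,0],[1.8,6.32,3.3,0]])

```text
t: 15.7
eef_pos: [0.58, 0.0018, 0.1903]
ee_rot: [3.142, 0.0, -0.261]
force: [-0.3, 0.2, -0.2]
width: 0.0134
gripper_force: 45.0
```

>>> carry_out(commands=[[0,0,0,0],[0,0,0,0],[0,0,0,0],[0,0,0,0],[0,0,0,0],[0,0,0,0],[0,0,0,0],[0,0,0,0],[0,0,0,0],[0,0,0,0]])

```text
t: 16.95
eef_pos: [0.5798, 0.0001, 0.1905]
ee_rot: [3.142, 0.0, -0.262]
force: [0.4, 0.0, 0.0]
width: 0.0137
gripper_force: 45.0
```

```bash
cat > g.py <<'E'
from h import *
s=arm.get_state();print(s["t"],s["eef_pos"],s["ee_rot"],s["width"])
P=[arm.grab_frame(n) for n in("wrist","side","scene")]
np.save("w4.npy",P,allow_pickle=True)
T=[]
for p,sc in zip(P,(2.4,3.6,3.6)):
    u,v=proj(p,[.585,0,.14]).astype(int); print(u,v); h=int(170/sc*.75); v0=max(v-h,0); w=h
    t=cv2.resize(p["pixels"][max(v-h,0):v+h,max(u-w,0):u+w][...,::-1],(260,260),interpolation=2); T.append(t)
    print((max(u-w,0),max(v-h,0)),h)
cv2.imwrite("pics/w4.png",np.hstack(T))
E
python3 g.py
```

```text
16.95 [5.79760194e-01 8.47028040e-05 1.90538101e-01] [ 3.14157728e+00  1.70342671e-05 -2.62496831e-01] 0.01367754063608484
277 215
(np.int64(224), np.int64(162)) 53
281 196
(np.int64(246), np.int64(161)) 35
285 210
(np.int64(250), np.int64(175)) 35
```

View pics/w4.png

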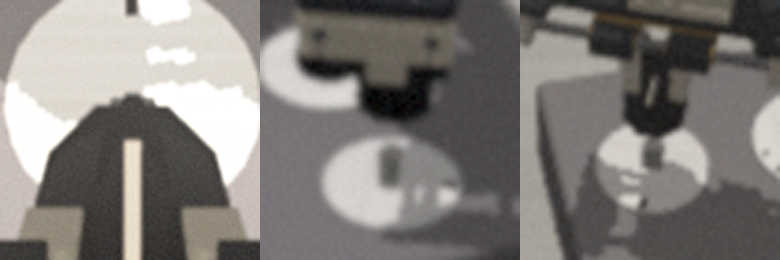

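The picture shows the knob hovering over the shaft in all three views. In the wrist view the white line and the plate mark are both at column 132, so they are aligned. Lowering in stages.

>>> carry_out(commands=[[0,0,-0.2,0],[0,0,-0.4,0],[0,0,-0.55,0],[0,0,-0.65,0],[0,0,-0.7,0],[0,0,-0.75,0],[0,0,-0.8,0],[0,0,-0.85,0],[0,0,-0.85,0],[0,0,-0.85,0]])

```text
t: 18.35
eef_pos: [0.5798, 0.0001, 0.1482]
ee_rot: [-3.142, -0.0, -0.263]
force: [0.6, -0.2, -0.3]
width: 0.014
gripper_force: 45.0
```

It is 5 mm onto the shaft with no reaction force. Continuing down to the seat, then pressing.

>>> carry_out(commands=[[0,0,-0.05,0],[0,0,-0.1,0],[0,0,-0.15,0],[0,0,-0.2,0],[0,0,-0.23,0],[0,0,-0.26,0],[0,0,-0.28,0],[0,0,-0.3,0],[0,0,-0.3,0],[0,0,-0.3,0]])

```text
t: 19.6
eef_pos: [0.5798, 0.0, 0.1337]
ee_rot: [-3.142, -0.001, -0.262]
force: [-3.3, 0.2, 6.8]
width: 0.0136
gripper_force: 45.0
```

>>> carry_out(commands=[[0,0,-0.02,0],[0,0,-0.04,0],[0,0,-0.05,0],[0,0,-0.06,0],[0,0,-0.06,0],[0,0,-0.06,0],[0,0,-0.06,0],[0,0,-0.06,0],[0,0,-0.06,0],[0,0,-0.06,0]])

```text
t: 20.85
eef_pos: [0.5799, 0.0, 0.1314]
ee_rot: [-3.141, -0.001, -0.262]
force: [-5.0, 1.2, 11.8]
width: 0.0135
gripper_force: 45.0
```

>>> carry_out(commands=[[0,0,-0.02,0],[0,0,-0.04,0],[0,0,-0.04,0],[0,0,-0.04,0],[0,0,-0.04,0],[0,0,-0.04,0],[0,0,-0.04,0],[0,0,-0.04,0],[0,0,-0.04,0],[0,0,-0.04,0]])

```text
t: 22.1
eef_pos: [0.58, -0.0, 0.1312]
ee_rot: [-3.141, -0.002, -0.262]
force: [-10.9, 2.5, 25.5]
width: 0.0135
gripper_force: 45.0
```

```bash
cat > i.py <<'E'
from h import *
s=arm.get_state();print(s["t"],s["eef_pos"],s["force"],s["moment"])
P=[arm.grab_frame(n) for n in("wrist","side","scene")]
T=[]
for p,h in zip(P,(90,45,45)):
    u,v=proj(p,[.585,0.02,.125]).astype(int)
    T.append(cv2.resize(p["pixels"][v-h:v+h,u-h:u+h][...,::-1],(260,260),interpolation=2))
cv2.imwrite("pics/w5.png",np.hstack(T))
E
python3 i.py
```

```text
22.1 [ 5.80043675e-01 -1.50047532e-05  1.31240242e-01] [-10.87062531   2.51115164  25.51340224] [7.68127591e-01 4.05657545e+00 6.36592682e-05]
```

View pics/w5.png

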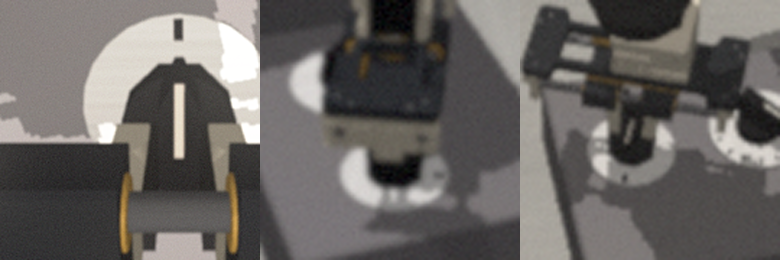

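The pictures show the knob seated, with its white line in line with the plate mark. The tool stopped at z = 131.2 mm, where the bottom stop should be, and the force rose from 12 to 25 N. Handing in.

```bash
python3 -c "
from station import arm
print(arm.job_done())"
```

```text
the job is handed in; nothing more can be done
None
```

The job is handed in, with no verdict returned: the dial's nose is on the long mark, and the large black knob is seated on the D-shaft, gripped and held at the bottom stop with about 25 N; the cup, bottles and forceps were not touched.

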